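# Start a leaning coach screw square with a socket driver

## Task

Take the square socket driver out of its wooden stand and set it over the head of the coach screw that stands proud and leaning on the wooden rail; bring the screw square to the board before you turn it. Keep it square while you turn it clockwise until it goes tight, and carry on until the steel plate under it begins to twist along by about 10 degrees (under 15), pressing gently throughout. Then put the driver back upright in its stand, leave the screw tight and square, and leave the other things on the worktop where they are.

Things in the scene. Friction and masses are not known exactly. Their poses are not given: they have to be found in the camera images.
- driver: Loose hand driver (about 0.16 kg), standing upright in the stand, 116 mm tall. Origin: centre of its lower end; z up along its axis. Steel square socket, 27 mm wide outside (29 at the mouth; sides along x and y), from 0 to 25 mm; shank 16 mm thick up to 54 mm; black handle from 54 to 116 mm, a block 34 mm along x and 26 mm along y: grip it across y.
- socket (a point): Centre of the driver's socket mouth (the driver's origin, same axes). The socket's hole is open below: square, 18.3 mm wide from 6 mm above this point to its ceiling at 20 mm, flared below 6 mm to about 24 mm at the mouth.
- stand: Fixed light wooden block 75 x 75 x 46 mm with one square well in its top, 36 mm wide (sides along its x and y), its floor 10 mm above the worktop, where the driver's lower end rests; z up. Origin: centre of the underside. The driver starts in the well with its axes along the stand's to within 0.06 rad.
- rail: Fixed wooden board 80 (x) x 270 (y) x 30 mm high, lying flat. Origin: centre of the underside. Two steel plates with coach screws lie on it, 75 mm to either side of its middle along y; which side has the loose screw varies. The other screw is already driven down, its head only 6 mm above its plate; leave it.
- hole (a point): Mouth of the pilot hole of the screw to be started, at the middle of its plate's top, 35 mm above the worktop; z is the axis that the screw must stand on (straight up). The plate is 52 mm square, 3 mm thick. The screw leans about this point.
- screw: The proud coach screw (without its turning). Origin: on its axis at the hole's mouth, sinking 2 mm per rad turned; z up along the screw. At the start it leans 0.08 to 0.17 rad some way and stays where it is pushed (friction 0.05 N m, so 2 N at the head; it can lean up to 0.2 rad each way).
- screw_head (a point): Top centre of the screw's head, 37 mm along z from screw's origin; turns with the screw; x and y along the sides of the square head: 16 mm square, 10 mm tall. On it a round boss 13 mm wide, 2 mm tall (this point is its top). With the driver fully down the boss meets the socket's ceiling: socket is then 20 mm below this point.
- screw_turn (a joint): Angle of the screw relative to its plate (rad), growing clockwise seen from above; it starts between 0 and 0.3 and the thread goes tight (stops) at 1.2. Turning before that takes about 0.03 N m. The socket has up to 0.16 rad of turning play either way on the head.
- plate_twist (a joint): Twist of the plate under the screw (rad, clockwise seen from above positive), on its springy rubber pad: 0.8 N m per rad, so it shows the torque; about 0.04 while the screw turns freely, springs back when released.
- tin: Bystander, to be left alone: round food tin, 76 mm wide, 58 high. Origin: centre of its underside.
- tape: Bystander, to be left alone: roll of tan tape lying flat, 98 mm wide, 25 high. Origin: centre of its underside.
- bowl: Bystander, to be left alone: small steel bowl, 94 mm wide, 38 high. Origin: centre of its underside.
- spice_jar: Bystander, to be left alone: spice jar with a green cap, 46 mm wide, 106 high. Origin: centre of its underside.
- tumbler: Bystander, to be left alone: steel tumbler, 83 mm wide, 98 high. Origin: centre of its underside.
- teaspoon: Bystander, to be left alone: steel teaspoon lying flat, 132 mm long, 26 wide, 9 high. Origin: centre of its underside.
Things that resemble listed ones, but are neither listed nor needed, are in the scene too. There is more than one size of the driver; the job needs the largest.

How it is judged (in metres and radians):
On the way, in this order (a step that is already met when the one before it is completed fails the run):
1. the driver is seated on the screw's head and driver and screw stand square to the board (screw within 0.07 rad, driver within 0.08), before the screw has been turned (z of screw_head in the frame of socket above 0.015 m and horizontal distance between screw_head and socket below 0.005 m and angle between the z axis of screw and the z axis of hole, either way round below 0.07 rad and angle between the z axis of driver and the z axis of hole, either way round below 0.08 rad and value of joint screw_turn below 0.45 rad), for 0.2 s.
2. the screw is turned tight: joint above 1.1 rad and the plate twisted by more than 0.10 rad (value of joint screw_turn above 1.1 rad and value of joint plate_twist above 0.1 rad), for 0.1 s.
At the end, for the whole second after the job is handed in: The screw is tight (turned past 1.1 rad of its 1.2) and within 0.1 rad of square; the driver stands released and at rest in the stand's well, its lower end on the well's floor (within 5 mm) and within 8 mm of the well's middle, within 0.12 rad of upright (value of joint screw_turn above 1.1 rad and angle between the z axis of screw and the z axis of hole, either way round below 0.1 rad and horizontal distance between driver and stand below 0.008 m and height (world z) of driver below 0.015 m and angle between driver's own z axis and vertical below 0.12 rad and linear speed of driver below 0.02 m/s); the robot touches nothing.
It fails at once if the driver bears on the screw with more than 35 N, press and turning effort together (contact force between driver and screw above 35 N).
It fails at once if the screw is turned on (past 0.5 rad) while it stands more than 0.1 rad out of square (value of joint screw_turn above 0.5 rad and angle between the z axis of screw and the z axis of hole, either way round above 0.1 rad).
It fails at once if the screw is overtightened: the plate is dragged round by more than 0.27 rad (15 degrees) (value of joint plate_twist above 0.27 rad).
It fails at once if a bystander is moved by more than 30 mm (distance of any of tin, tape, bowl, spice_jar, tumbler, teaspoon from where it was at the start of the episode above 0.03 m).
It also fails if it takes over 67 s, if anything falls off the work surface, if the arm or the gripper's body presses on something with over 40 N, if the wrist force passes 120 N, or if a joint passes its speed limit or range.

## Robot

A 6-joint arm with a two-finger parallel gripper is mounted at the origin on a cart in front of the work surface, level with it; the furniture and walls round the work are solid. World frame = base frame: x ahead of the robot, y to its left, z up, the work surface at z = 0. Lengths are in mm, angles in rad, forces in N, time in s.
With the tool pointing down it reaches from about 350 to 975 mm from the base axis. Payload 7.1 kg.
Tool frame: the origin (TCP) lies midway between the tips of the shut fingers; the grasp point (between the pads) lies 19 mm behind it (ctrl.grip_depth is the distance from the TCP to the grasp point, in mm); z points along the fingers, y is the line along which they close (so a half turn about z gives the same grasp; the last joint's range is limited). The gripper opens to 88 mm and grips with 3 to 60 N. Pads are 20 mm wide; open, the fingers measure 115 mm over their backs; the gripper's body (75 mm by 178 mm) begins 61 mm behind the grasp point.
Start: joints at [1.246, 0.423, 1.63, -0, 1.089, -0.019], TCP at [188.128, 595.997, 222.675] pointing down, gripper open.
Joint ranges: [-3, 3], [-0.9, 2.11], [0.09, 2.58], [-1.31, 4.45], [0.11, 2.69], [-2.54, 2.54]. Speed limits (rad/s): [2.39, 2.39, 3.01, 3.14, 3.14, 3.14].

## Interface

Orientations are given as a rotation vector (axis times angle).
In Python, from workcell import ctrl, cams gives the robot as it stands.
- The arm moves only by the tool move_arm, never from a script. Its argument "steps" is a list of rows, each a list of 3 entries, a list of its own where there are three numbers: the shift along the tool's x, y, z in units of 25 mm (1.0 is 25 mm), then the turn about the tool's z in units of 5 degrees (1.0 is 5 degrees), then the closure, from 0 (fully open) to 1 (shut). A call has 1 to 20 rows; each row shifts and turns the commanded pose from where the row before left it, along the tool's axes as they then stand; what a row does not reach is not made up. A row lasts 1/12 s, in which the tool goes at most 41.7 mm and 7.16 degrees, less where a joint would pass 70% of its speed; a pose out of reach is approached as far as the arm can. A call is refused whole if a number of a shift passes 1 or a number of a turn 1, either way. A call with a gripper value outside its range is refused whole. The fingers move at their own pace and stop on an object; the grip force is fixed at half the most. Time passes only in rows, so rows that do not move let the fingers close. It gives the time, the measured TCP pose, the force, the opening and the grip force at its end, in the units of the state.
- ctrl.get_obs(): the state, without advancing time (a new reading comes with each control period).
- cams.get_image(name): name is "scene" or "top" or "wrist"; returns a dict with "image" (400x640x3 uint8, red, green, blue), "camera_matrix" (3x3 intrinsics, pixels), "xyz" and "rotation" of the camera in the world; the wrist camera has in their place "mount" (4x4, takes a point from camera to tool coordinates, whose origin is the TCP and whose axes are the flange's). Camera axes: x right, y down, z forward; pixel columns grow to the right and rows downward; lengths in mm; the calibration is good to about 2 mm. The wrist camera is an equidistant fisheye: a pixel r from the principal point sees the ray r / f radians off the axis. A picture is of the moment at which its call begins: read the wrist's pose just before it. There is no depth.
- ctrl.close_job(): hands the job in; it is judged then, once.
Trained networks look in the newest picture that a camera, given by its name, has taken for a name from the list of things; names that differ only in an ending like _2 or _b are one class to them, and where a whole thing is asked for, a point or a joint stands for the part that bears it (a point fixed in the world has none). Each returns a list of dicts, best first, with "p" (0 to 1); they miss things now and then, are a little off and sometimes report something else, mostly with a low value. They report only what shows in the picture. A call takes as long as a camera call. They do not tell look-alikes from the thing itself.
- cams.boxes_of(camera, thing): "rect" ([centre column, centre row, width, height] in pixels, round what is visible of it).
- cams.cut_out(camera, thing): "pixels" (400x640 bool, what is visible of it) and "rect" ([centre column, centre row, width, height] in pixels, round what is visible of it).
The state is a dict: "t": time; "qpos": joint angles; "qvel": joint speeds; "joint_torque": joint torques, N m; "ee_pos": TCP position; "orientation": TCP orientation; "ft_force": force on the tool from outside, world axes, zero at the start; "moment": the same for the moment, N m; "width": finger opening in mm; "grasp_force": force on a finger pad.
Only numpy, scipy, OpenCV 4.12 (cv2) and the standard library are available. Lean on these libraries where they do the work, as an engineer would, in place of code of your own. Each camera call takes 0.05 s, during which the arm holds its last target. There are 200 camera calls.

## Working session

There is one attempt and no reset: what is moved stays moved. The work goes in short steps, Python scripts to look and compute and a tool call to move; the robot and the scene stay as the last step left them, time stands still between calls to the robot, and variables do not carry over. Pictures are saved under pics/ and viewed, at most 10 in all, crops included, and the job is handed in when it is done.

Besides the shell and the picture viewer there is one more tool, called after "Request:" as name(argument=value, ...), one argument or row to a line, values as JSON. move_arm: Moves the arm, as the interface text tells. Its arguments: {"type":"object","properties":{"steps":{"type":"array"}},"required":["steps"]}

```bash
mkdir -p pics
cat > h.py <<'E'
import numpy as np, cv2
from scipy.spatial.transform import Rotation as R
from workcell import ctrl, cams
def ray(im,u,v):
    K=im["camera_matrix"];d=np.array([(u-K[0][2])/K[0][0],(v-K[1][2])/K[1][1],1.])
    return np.array(im["xyz"]),np.array(im["rotation"])@d
def onz(im,u,v,z):
    o,d=ray(im,u,v);return o+d*(z-o[2])/d[2]
def proj(im,p):
    c=np.array(im["rotation"]).T@(np.array(p)-np.array(im["xyz"]));q=np.array(im["camera_matrix"])@c;return q[:2]/q[2]
E
python3 - <<'E'
from h import *
ims=[]
for n in("scene","top"):
    im=cams.get_image(n);cv2.imwrite(f"pics/{n}0.png",im["image"][:,:,::-1])
    print(n,np.array(im["xyz"]).round(1),np.array(im["camera_matrix"]).round(1).tolist(),np.array(im["rotation"]).round(3).tolist())
    for th in("driver","stand","rail","screw","tin","tape","bowl","spice_jar","tumbler","teaspoon"):
        print(th,[(round(b["p"],2),np.round(b["rect"],1).tolist()) for b in cams.boxes_of(n,th)[:4]])
print(ctrl.get_obs())
E
```

```text
scene [-141.2 -719.1  535. ] [[433.7, 0.0, 321.9], [0.0, 433.7, 187.5], [0.0, 0.0, 1.0]] [-1.872, 0.724, -0.448]
driver [(0.93, [439.1, 254.4, 12.3, 41.7]), (0.66, [398.4, 226.0, 21.5, 41.8]), (0.57, [364.0, 265.6, 15.8, 35.6])]
stand [(0.66, [395.8, 252.7, 56.8, 41.8])]
rail [(0.92, [302.7, 208.9, 99.6, 36.1])]
screw [(0.44, [281.6, 191.7, -0.7, 6.5])]
tin [(0.92, [396.6, 202.1, 27.9, 25.7]), (0.38, [281.6, 190.9, 2.8, 14.9])]
tape [(0.57, [358.9, 190.7, 38.5, 22.5])]
bowl [(0.75, [215.0, 189.1, 31.2, 22.1])]
spice_jar [(0.66, [426.9, 216.6, 20.5, 44.0])]
tumbler [(0.6, [244.3, 167.1, 24.7, 38.3])]
teaspoon [(0.48, [358.6, 245.3, 47.0, 23.8])]
top [ 416.5   66.3 1398.1] [[508.3, 0.0, 321.2], [0.0, 508.3, 204.7], [0.0, 0.0, 1.0]] [-2.181, 2.152, -0.129]
driver [(0.7, [425.6, 265.4, 12.5, 10.1]), (0.56, [272.1, 232.0, 17.6, 21.2]), (0.47, [424.5, 219.7, 18.8, 17.2])]
stand [(0.87, [417.9, 222.2, 34.1, 30.0]), (0.47, [268.9, 230.4, 8.8, 6.1]), (0.18, [193.0, 266.4, 35.0, 32.8])]
rail [(0.81, [298.6, 225.8, 103.1, 56.6])]
screw [(0.55, [271.2, 229.2, 6.8, 6.4])]
tin [(0.64, [271.6, 228.
[... 264 characters left out ...]
6])]
{'t': 1.1, 'qpos': array([ 1.24602791e+00,  4.23093940e-01,  1.62991654e+00,  1.24466527e-06,
        1.08854265e+00, -1.90035051e-02]), 'qvel': array([-5.04862962e-04,  1.95735094e-03,  3.34125949e-04,  2.52617975e-04,
       -8.44088892e-05, -1.47421132e-04]), 'joint_torque': array([ 1.07510852e-03, -5.44584060e+01, -2.74052864e+01,  6.45879912e-02,
        1.66881614e-02, -4.11862322e-05]), 'ee_pos': array([188.11391063, 596.01033074, 222.67233497]), 'orientation': array([4.78425631e-01, 3.10494407e+00, 6.14525267e-05]), 'ft_force': array([ 0.21522114,  0.28960683, -0.45948624]), 'moment': array([-0.01264836,  0.00369632,  0.02923163]), 'grasp_force': 0.0, 'width': 87.97476696330642}
```

View pics/scene0.png

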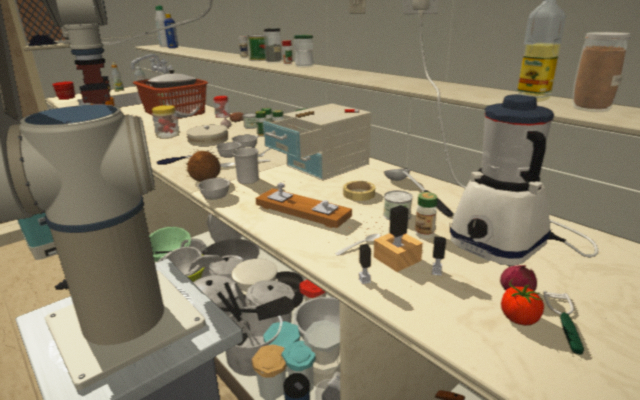

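View pics/top0.png

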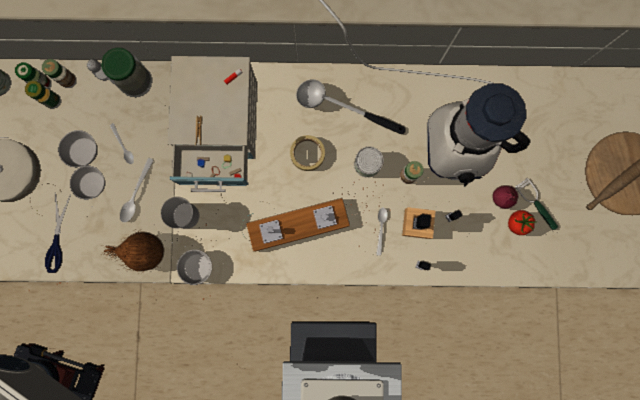

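The scene shows the three driver candidates: one in the wooden stand (scene 398,226; top 424,221), and two free-standing smaller ones (scene 364,262 and 438,254; top 425,265 and 455,215). The one in the stand is the largest and fits the description. The screws are at top (270,230) and (326,216). I'll confirm both in one enlarged crop.

```bash
sed -i 's/np.array(im\["rotation"\])/R.from_rotvec(im["rotation"]).as_matrix()/' h.py
python3 - <<'E'
from h import *
s=cams.get_image("scene");t=cams.get_image("top")
a=cv2.resize(s["image"][175:285,250:450],(800,440)[:2] and (760,418),interpolation=cv2.INTER_CUBIC)[:, :, ::-1]
b=cv2.resize(t["image"][190:260,240:360],(380,180),interpolation=cv2.INTER_CUBIC)[:,:,::-1]
c=cv2.resize(t["image"][190:260,370:490],(380,180),interpolation=cv2.INTER_CUBIC)[:,:,::-1]
cv2.imwrite("pics/crop1.png",np.vstack([a,np.hstack([b,c])]))
for n,(u,v),z in[("handle top box",(424,221),126),("stand top",(418.5,222.5),46),("screwL plate",(271,231),33),("screwR plate",(325,217),33)]:
    print(n,onz(t,u,v,z).round(1))
from cv2 import minAreaRect
for th in("stand","rail","driver"):
    for c in cams.cut_out("top",th)[:3]:
        p=np.argwhere(c["pixels"])[:,::-1].astype(np.float32); print(th,round(c["p"],2),minAreaRect(p))
E
```

```text
handle top box [ 522.3 -200.2  126. ]
stand top [ 524.7 -202.2   46. ]
screwL plate [497.5 192.   33. ]
screwR plate [537.2  47.5  33. ]
stand 0.84 ((418.56097412109375, 222.9512176513672), (31.141695022583008, 30.037376403808594), 6.34019136428833)
stand 0.47 ((381.1048889160156, 231.05972290039062), (8.366165161132812, 48.14592361450195), 3.094058036804199)
rail 0.56 ((297.5089416503906, 224.24758911132812), (30.52831268310547, 101.12968444824219), 74.93151092529297)
rail 0.23 ((271.0, 231.5000457763672), (20.372989654541016, 20.615528106689453), 75.96376037597656)
driver 0.52 ((422.0, 220.5), (15.0, 18.0), 90.0)
driver 0.44 ((423.5, 265.0), (8.0, 13.0), 90.0)
```

View pics/crop1.png

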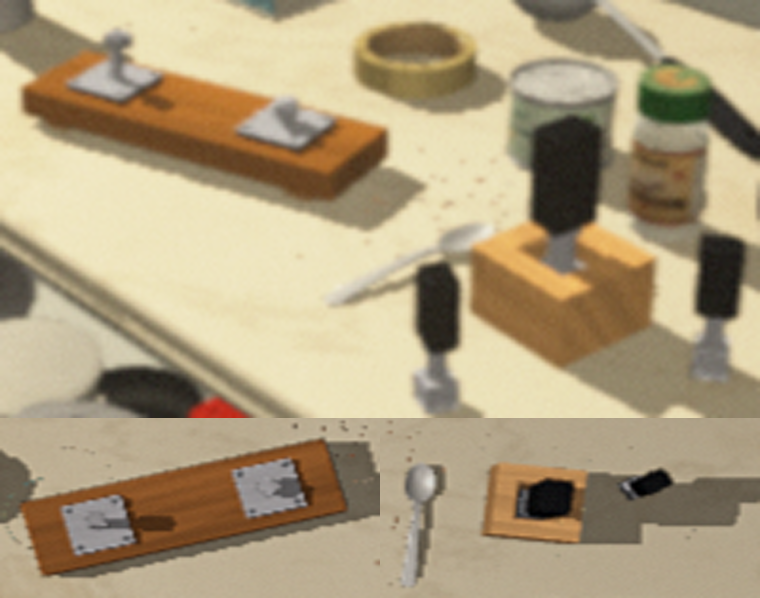

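The crop confirms it: the driver in the stand has the largest handle and sits at top (424,221). The proud screw is the left one, at top (271,231) or scene (281,188). The right one is driven down. I'll move for a wrist look at the screw.

Request:
move_arm(
  steps=[
    [[-1,-0.7,0],0,0],
    [[-1,-0.7,0],0,0],
    [[-1,-0.7,0],0,0],
    [[-1,-0.7,0],0,0],
    [[-1,-0.7,0],0,0],
    [[-1,-0.7,0],0,0],
    [[-1,-0.7,0],0,0],
    [[-1,-0.7,0],0,0],
    [[-1,-0.7,0],0,0],
    [[-1,-0.7,0],0,0],
    [[-1,-0.7,0],0,0],
    [[-1,-0.7,0],0,0],
    [[-1,-0.7,0],0,0],
    [[-1,-0.7,0],0,0],
    [[-1,-0.7,0],0,0],
    [[0,-0.7,0],0,0],
    [[0,-0.7,0],0,0],
    [[0,0,0],0,0],
    [[0,0,0],0,0],
  ],
)

```text
t: 2.93
ee_pos: [456.3, 199.0, 222.9]
orientation: [0.481, 3.104, 0.001]
ft_force: [-0.1, -0.7, -0.1]
width: 87.4
grasp_force: 0.0
```

Run:
```python
from h import *
o=ctrl.get_obs();print(o["ee_pos"],o["orientation"],o["qpos"])
w=cams.get_image("wrist");print(np.array(w["mount"]).round(3).tolist(),w["camera_matrix"])
cv2.imwrite("pics/w1.png",w["image"][:,:,::-1]);np.savez("w1",im=w["image"],pos=o["ee_pos"],ori=o["orientation"])
for th in("screw","rail","driver","stand"):print(th,[(round(b["p"],2),np.round(b["rect"],1).tolist()) for b in cams.boxes_of("wrist",th)[:3]])
```

```text
[456.25994375 199.00532452 222.86498591] [4.80958892e-01 3.10433610e+00 5.07345052e-04] [ 3.87279928e-01  2.35786478e-01  1.90636342e+00  1.94731797e-04
  9.99088137e-01 -8.76203271e-01]
[[-0.0, -0.952, -0.307, 85.52], [1.0, -0.0, 0.0, 0.801], [-0.0, -0.307, 0.952, -163.038], [0.0, 0.0, 0.0, 1.0]] [[309.70691629   0.         320.37625351]
 [  0.         309.70691629 196.75989785]
 [  0.           0.           1.        ]]
screw [(0.5, [328.5, 215.2, 20.3, 25.1]), (0.5, [287.6, 219.8, 194.1, 139.0]), (0.27, [517.3, 191.7, 86.9, 76.0])]
rail [(0.92, [286.7, 218.8, 193.6, 138.5]), (0.68, [105.7, 268.2, 47.5, 27.3]), (0.29, [330.1, 215.8, 22.0, 23.9])]
driver [(0.56, [69.0, 232.3, 39.1, 30.7])]
stand [(0.87, [105.6, 267.4, 46.0, 23.7]), (0.63, [223.1, 354.4, 37.5, 43.2])]
```

View pics/w1.png

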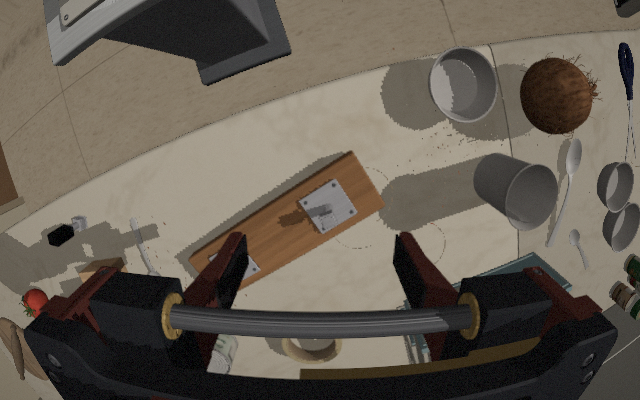

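The wrist view shows the rail, with the proud screw on its plate near (328,208). I'll go lower for a sharper view.

Request:
move_arm(
  steps=[
    [[-0.5,0,1],0,0],
    [[-0.5,0,1],0,0],
    [[0,0,1],0,0],
    [[0,0,1],0,0],
    [[0,0,0],0,0],
    [[0,0,0],0,0],
  ],
)

```text
t: 3.68
ee_pos: [479.2, 192.1, 121.8]
orientation: [-0.477, -3.102, 0.002]
ft_force: [0.6, 0.4, 0.3]
width: 87.7
grasp_force: 0.0
```

```bash
cat >> h.py <<'E'
def wcam(w,pos,ori):
    T=np.eye(4);T[:3,:3]=R.from_rotvec(ori).as_matrix();T[:3,3]=pos
    return T@np.array(w["mount"])
def wproj(K,C,P):
    c=(np.atleast_2d(P)-C[:3,3])@C[:3,:3];r=np.hypot(c[:,0],c[:,1]);th=np.arctan2(r,c[:,2])
    return np.c_[K[0][2]+K[0][0]*th*c[:,0]/r,K[1][2]+K[1][1]*th*c[:,1]/r]
def wray(K,C,u,v):
    x,y=(u-K[0][2])/K[0][0],(v-K[1][2])/K[1][1];t=np.hypot(x,y)
    return C[:3,3],C[:3,:3]@np.array([np.sin(t)*x/t,np.sin(t)*y/t,np.cos(t)])
def ortho(im,K,C,cx,cy,z,half,s):
    # picture as if plane z seen from above: right = -y, up = +x ; s px/mm
    n=int(2*half*s);j,i=np.meshgrid(np.arange(n),np.arange(n))
    P=np.c_[(cx+half-i.ravel()/s),(cy+half-j.ravel()/s),np.full(n*n,z)]
    m=wproj(K,C,P).astype(np.float32).reshape(n,n,2)
    return cv2.remap(im,m[...,0],m[...,1],cv2.INTER_CUBIC)
def look(tag):
    o=ctrl.get_obs();w=cams.get_image("wrist");C=wcam(w,o["ee_pos"],o["orientation"]);np.savez(tag,im=w["image"],C=C,K=w["camera_matrix"])
    print("tcp",o["ee_pos"].round(1),"q6",o["qpos"].round(3)[5]);return w["image"],w["camera_matrix"],C,o
E
python3 - <<'E'
from h import *
im,K,C,o=look("w2")
a=ortho(im,K,C,497,192,35,50,4);b=ortho(im,K,C,497,192,72,50,4)
for p in(a,b):
    for k in range(0,400,40):cv2.line(p,(k,0),(k,6),(255,0,0),1);cv2.line(p,(0,k),(6,k),(255,0,0),1)
cv2.imwrite("pics/w2.png",np.hstack([a,b])[:,:,::-1])
for th in("screw","screw_head"):print([(round(b["p"],2),np.round(b["rect"],1).tolist()) for b in cams.boxes_of("wrist",th)[:3]])
E
```

```text
tcp [479.2 192.1 121.8] q6 -0.908
[(0.73, [330.2, 236.3, 29.4, 36.6])]
[(0.69, [331.1, 234.6, 19.1, 36.5]), (0.51, [27.4, 345.5, 13.6, 22.3]), (0.49, [62.1, 287.8, 43.4, 25.8])]
```

View pics/w2.png

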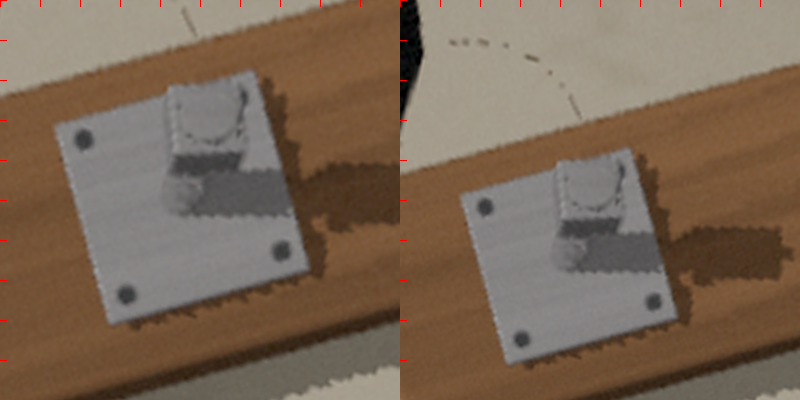

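Left panel (z=35): the plate corners are at (54,126), (253,72), (308,269) and (110,324). Side length is 51.5 mm (expected 52) and yaw is 15°, which puts the hole at about (497.6,196.7). The boss in the right panel is at (592,184), so the head top is at about (501,194) and the lean is about 0.12 rad. To cancel mount error I'll turn the wrist 90° and look again.

Request:
move_arm(
  steps=[
    [[-0.7,1,0],0,0],
    [[0,0,0],1,0],
    [[0,0,0],1,0],
    [[0,0,0],1,0],
    [[0,0,0],1,0],
    [[0,0,0],1,0],
    [[0,0,0],1,0],
    [[0,0,0],1,0],
    [[0,0,0],1,0],
    [[0,0,0],1,0],
    [[0,0,0],1,0],
    [[0,0,0],1,0],
    [[0,0,0],1,0],
    [[0,0,0],1,0],
    [[0,0,0],1,0],
    [[0,0,0],1,0],
    [[0,0,0],1,0],
    [[0,0,0],1,0],
    [[0,0,0],1,0],
    [[0,0,0],0,0],
  ],
)

```text
t: 5.5
ee_pos: [505.1, 211.0, 124.5]
orientation: [2.536, 1.853, 0.005]
ft_force: [-0.3, -1.1, -0.1]
width: 87.6
grasp_force: 0.0
```

Run:
```python
from h import *
im,K,C,o=look("w3");print(o["orientation"])
a=ortho(im,K,C,497,195,35,30,6);b=ortho(im,K,C,500,194,70,15,12)
d=np.load("w2.npz");a2=ortho(d["im"],d["K"],d["C"],497,195,35,30,6);b2=ortho(d["im"],d["K"],d["C"],500,194,70,15,12)
p=np.vstack([np.hstack([a,b]),np.hstack([a2,b2])])[:600]
cv2.imwrite("pics/w3.png",p[:,:,::-1]);print(p.shape)
p=cv2.resize(p,None,fx=.83,fy=.83)
```

```text
tcp [505.1 211.  124.5] q6 0.682
[2.53594288 1.85311439 0.00453466]
(600, 720, 3)
```

View pics/w3.png

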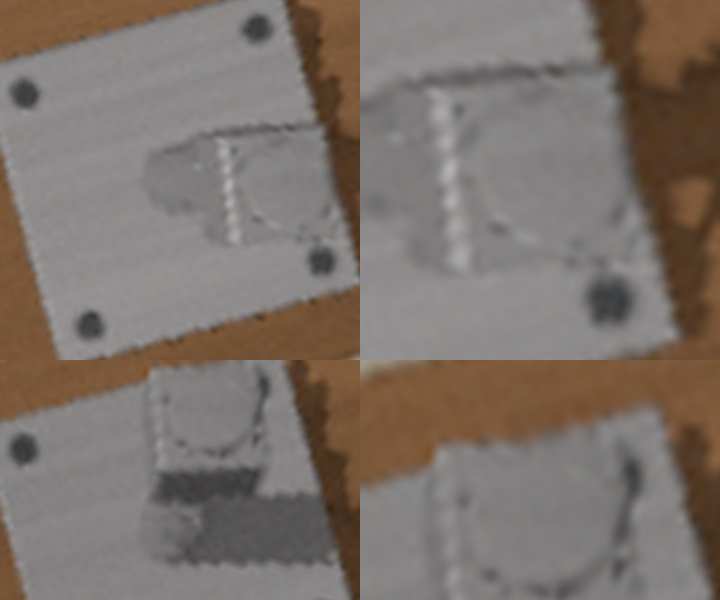

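The two views agree: hole at about (497.7,196.3), head top at about (501.2,194.2), head yaw about 6.3° counter-clockwise and plate yaw about 15.6°. So screw_turn is about 0.16 and the lean about 0.11, both plausible. Next I'll look at the driver.

Request:
move_arm(
  steps=[
    [[0,0,-1],0,0],
    [[0,0,-1],0,0],
    [[0,0,-1],0,0],
    [[0,0,-1],0,0],
    [[-1,0.4,0],0,0],
    [[-1,0.4,0],0,0],
    [[-1,0.4,0],0,0],
    [[-1,0.4,0],0,0],
    [[-1,0.4,0],0,0],
    [[-1,0.4,0],0,0],
    [[-1,0.4,0],0,0],
    [[-1,0.4,0],0,0],
    [[-1,0.4,0],0,0],
    [[-1,0.4,0],0,0],
    [[-1,0.4,0],0,0],
    [[-1,0.4,0],0,0],
    [[-1,0.4,0],0,0],
    [[-1,0.4,0],0,0],
    [[0,0,0],0,0],
    [[0,0,0],0,0],
  ],
)

```text
t: 7.22
ee_pos: [532.5, -166.5, 223.4]
orientation: [2.533, 1.857, 0.001]
ft_force: [0.2, -0.1, -0.0]
width: 87.7
grasp_force: 0.0
```

Run:
```python
from h import *
im,K,C,o=look("w4");print(o["orientation"],o["qpos"].round(2))
a=ortho(im,K,C,523,-201,46,60,3.3);b=ortho(im,K,C,523,-201,126,60,3.3)
p=np.hstack([a,b]);q=cv2.resize(im,(320,200));p=np.vstack([p,np.zeros((200,p.shape[1],3),np.uint8)]);p[-200:,:320]=q
cv2.imwrite("pics/w4.png",p[:,:,::-1]);print(p.shape,a.shape)
for th in("driver","stand"):print([(round(b["p"],2),np.round(b["rect"],1).tolist()) for b in cams.boxes_of("wrist",th)[:3]])
```

```text
tcp [ 532.5 -166.5  223.4] q6 -0.019
[2.53332924e+00 1.85650055e+00 1.19752197e-03] [-0.32  0.32  1.78  0.    1.04 -0.02]
(596, 792, 3) (396, 396, 3)
[(0.83, [359.9, 264.6, 29.3, 47.0]), (0.78, [324.8, 219.3, 39.2, 58.7]), (0.64, [243.2, 225.2, 16.7, 18.9])]
[(0.63, [324.6, 199.9, 76.1, 78.8])]
```

View pics/w4.png

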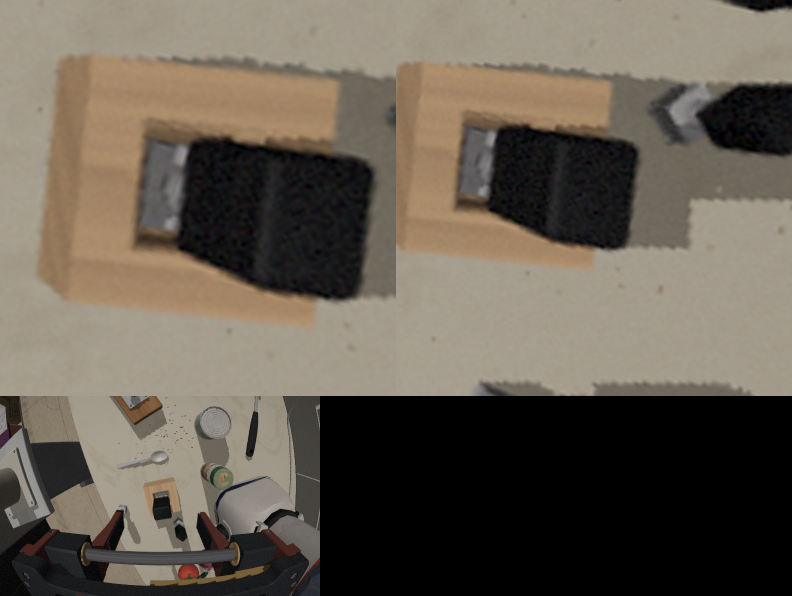

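The driver's handle top is at the right panel (595,193), giving about (524.6,-202). Its wide side is along world x and its yaw is about -6°. The stand centre is at about (525.1,-202.8), and its side of 75 mm checks out. I'll turn the tool to put its y across the driver's y.

Request:
move_arm(
  steps=[
    [[0,0,0],-1,0],
    [[0,0,0],-1,0],
    [[0,0,0],-1,0],
    [[0,0,0],-1,0],
    [[0,0,0],-1,0],
    [[0,0,0],-1,0],
    [[0,0,0],-1,0],
    [[0,0,0],-1,0],
    [[0,0,0],-1,0],
    [[0,0,0],-1,0],
    [[0,0,0],-1,0],
    [[0,0,0],-1,0],
    [[0,0,0],-1,0],
    [[0,0,0],-1,0],
    [[0,0,0],-1,0],
    [[0,0,0],-1,0],
    [[0,0,0],-1,0],
    [[0,0,0],-1,0],
    [[0,0,0],-1,0],
    [[0,0,0],-1,0],
  ],
)

```text
t: 9.03
ee_pos: [532.4, -164.1, 222.9]
orientation: [0.195, 3.135, 0.0]
ft_force: [0.1, 0.5, -0.4]
width: 88.0
grasp_force: 0.0
```

Request:
move_arm(
  steps=[
    [[0.2,-0.7,0],-0.3,0],
    [[0,-0.7,0],0,0],
    [[0,0,0],0,0],
    [[0,0,0],0,0],
    [[0,0,0],0,0],
  ],
)

```text
t: 9.45
ee_pos: [523.4, -198.5, 222.8]
orientation: [-0.164, -3.137, -0.001]
ft_force: [0.1, -0.2, -0.7]
width: 87.8
grasp_force: 0.0
```

Run:
```python
from h import *
im,K,C,o=look("w5");print(o["orientation"],o["qpos"].round(2),R.from_rotvec(o["orientation"]).as_matrix()[:,:2].round(3).tolist())
a=ortho(im,K,C,525,-202,46,60,3.3);b=ortho(im,K,C,525,-202,126,30,6.6)
p=np.hstack([a,b])
cv2.imwrite("pics/w5.png",p[:,:,::-1])
```

```text
tcp [ 523.4 -198.5  222.8] q6 -1.851
[-1.63612471e-01 -3.13730968e+00 -5.39877166e-04] [-0.38  0.33  1.78  0.    1.04 -1.85] [[-0.995, 0.104], [0.104, 0.995], [0.0, 0.0]]
```

View pics/w5.png

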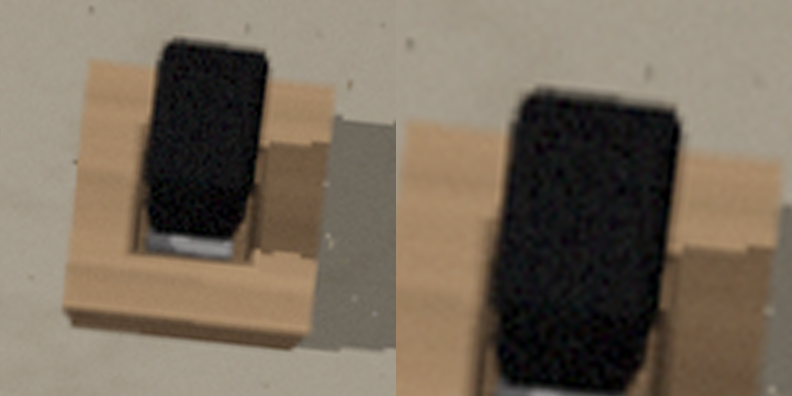

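The handle top centre is at (590,200) in the right panel, about (524.7,-201.5), and it is aligned with the tool. Descend and grip.

Request:
move_arm(
  steps=[
    [[-0.06,-0.13,0.75],0,0],
    [[0,0,1],0,0],
    [[0,0,1],0,0],
    [[0,0,1],0,0],
    [[0,0,1],0,0],
    [[0,0,0.5],0,0],
    [[0,0,0.5],0,0],
    [[0,0,0],0,0],
    [[0,0,0],0,0],
    [[0,0,0],1e-09,1],
    [[0,0,0],0,1],
    [[0,0,0],0,1],
    [[0,0,0],0,1],
    [[0,0,0],0,1],
    [[0,0,0],0,1],
    [[0,0,0],0,1],
    [[0,0,0],0,1],
    [[0,0,0],0,1],
    [[0,0,0],0,1],
    [[0,0,0],0,1],
  ],
)

```text
t: 11.17
ee_pos: [524.4, -203.0, 78.9]
orientation: [-0.165, -3.137, -0.0]
ft_force: [0.1, -0.0, -0.0]
width: 25.8
grasp_force: 30.0
```

Run:
```python
from h import *
o=ctrl.get_obs();print({k:np.round(v,2) for k,v in o.items()})
```

```text
{'t': np.float64(11.17), 'qpos': array([-0.39,  0.54,  1.85, -0.  ,  0.75, -1.86]), 'qvel': array([-0., -0., -0., -0.,  0.,  0.]), 'joint_torque': array([ 6.000e-02, -5.271e+01, -1.901e+01,  1.000e-02,  5.000e-02,
        0.000e+00]), 'ee_pos': array([ 524.36, -202.95,   78.86]), 'orientation': array([-0.16, -3.14, -0.  ]), 'ft_force': array([ 0.07, -0.03, -0.03]), 'moment': array([-0.01, -0.  ,  0.01]), 'grasp_force': np.float64(29.99), 'width': np.float64(25.77)}
```

Gripped, 25.8 mm wide at 30 N. Lift and carry it over the screw.

Request:
move_arm(
  steps=[
    [[0,0,-0.5],0,1],
    [[0,0,-0.8],0,1],
    [[0,0,-0.8],0,1],
    [[0,0,-1],0,1],
    [[0,0,-1],0,1],
    [[0,0,-1],0,1],
    [[0,0,-0.9],0,1],
    [[0.1,0.7,0],0,1],
    [[0.1,0.7,0],0,1],
    [[0.16,0.9,0],0,1],
    [[0.16,0.9,0],0,1],
    [[0.16,0.9,0],0,1],
    [[0.16,0.9,0],0,1],
    [[0.16,0.9,0],0,1],
    [[0.16,0.9,0],0,1],
    [[0.16,0.9,0],0,1],
    [[0.16,0.9,0],0,1],
    [[0.16,0.9,0],0,1],
    [[0.16,0.9,0],0,1],
    [[0.16,0.9,0],0,1],
  ],
)

```text
t: 12.83
ee_pos: [504.8, 84.2, 229.7]
orientation: [0.165, 3.137, 0.0]
ft_force: [0.8, 0.2, -2.0]
width: 25.9
grasp_force: 30.0
```

Request:
move_arm(
  steps=[
    [[0.16,0.9,0],0,1],
    [[0.16,0.9,0],0,1],
    [[0.16,0.9,0],0,1],
    [[0.16,0.9,0],0,1],
    [[0.1,0.7,0],0,1],
    [[0,0,0],-0.5,1],
    [[0,0,0],-1,1],
    [[0,0,0],-0.96,1],
    [[0,0,0],0,1],
    [[0,0,0],0,1],
    [[0,0,0],0,1],
    [[0,0,0],0,1],
  ],
)

```text
t: 13.83
ee_pos: [498.2, 191.8, 229.1]
orientation: [-0.169, 3.137, 0.0]
ft_force: [0.5, 0.2, -1.6]
width: 26.2
grasp_force: 30.0
```

```bash
cat >> h.py <<'E'
def delta(x,y,z):
    o=ctrl.get_obs();M=R.from_rotvec(o["orientation"]).as_matrix()
    print("tcp",o["ee_pos"].round(2),"yawx",np.degrees(np.arctan2(M[1,0],M[0,0])).round(2),"F",o["ft_force"].round(2),"M",o["moment"].round(3),"w",round(float(o["width"]),1),"tilt",M[:,2].round(4))
    print("units",(M.T@(np.array([x,y,z])-o["ee_pos"])/25).round(3),"q6",o["qpos"][5].round(3))
E
python3 -c "
from h import *
delta(501.2,194.2,152)"
```

```text
tcp [498.15 191.84 229.13] yawx -173.83 F [ 0.54  0.19 -1.61] M [-0.015 -0.009  0.004] w 26.2 tilt [ 1.e-04  0.e+00 -1.e+00]
units [-0.131  0.081  3.085] q6 -1.333
```

Request:
move_arm(
  steps=[
    [[-0.13,0.08,0.6],0,1],
    [[0,0,1],0,1],
    [[0,0,1],0,1],
    [[0,0,0.48],0,1],
    [[0,0,0],0,1],
    [[0,0,0],0,1],
    [[0,0,0],0,1],
  ],
)

```text
t: 14.42
ee_pos: [501.9, 194.5, 152.8]
orientation: [-0.171, 3.136, 0.001]
ft_force: [0.7, 0.1, -2.0]
width: 25.7
grasp_force: 30.0
```

Run:
```python
from h import *
delta(501.2,194.2,152)
im,K,C,o=look("w6")
M=R.from_rotvec(o["orientation"]).as_matrix();P=lambda q:wproj(K,C,o["ee_pos"]+np.array(q)@M.T)
mouth=P([[x,y,68.9] for x,y in((14.5,14.5),(14.5,-14.5),(-14.5,-14.5),(-14.5,14.5))]);m0=mouth.mean(0).astype(int)
print("mouth",mouth.round(1).tolist())
# predicted head top (leaning) square and hole
yaw=np.radians(6.2);hd=np.array([[np.cos(yaw)*a-np.sin(yaw)*b+501,np.sin(yaw)*a+np.cos(yaw)*b+194.3,70] for a,b in((8,8),(8,-8),(-8,-8),(-8,8))])
hp=wproj(K,C,hd)
x0,y0=int(m0[0])-50,int(m0[1])-35
S=8;c=cv2.resize(im[y0:y0+75,x0:x0+100],None,fx=S,fy=S,interpolation=cv2.INTER_CUBIC)
for q,col in((mouth,(255,0,0)),(hp,(0,255,0))):
    cv2.polylines(c,[(((q-[x0,y0])+.5)*S).astype(int)],True,col,1)
cv2.imwrite("pics/w6.png",c[:,:,::-1]);print(x0,y0)
```

```text
tcp [501.95 194.5  152.85] yawx -173.76 F [ 0.67  0.08 -2.  ] M [0.013 0.019 0.015] w 25.7 tilt [ 1.3e-03  5.0e-04 -1.0e+00]
units [ 0.031 -0.009  0.034] q6 -1.332
tcp [501.9 194.5 152.8] q6 -1.332
mouth [[337.7, 191.6], [300.7, 191.6], [301.4, 225.7], [337.0, 225.7]]
269 173
```

View pics/w6.png

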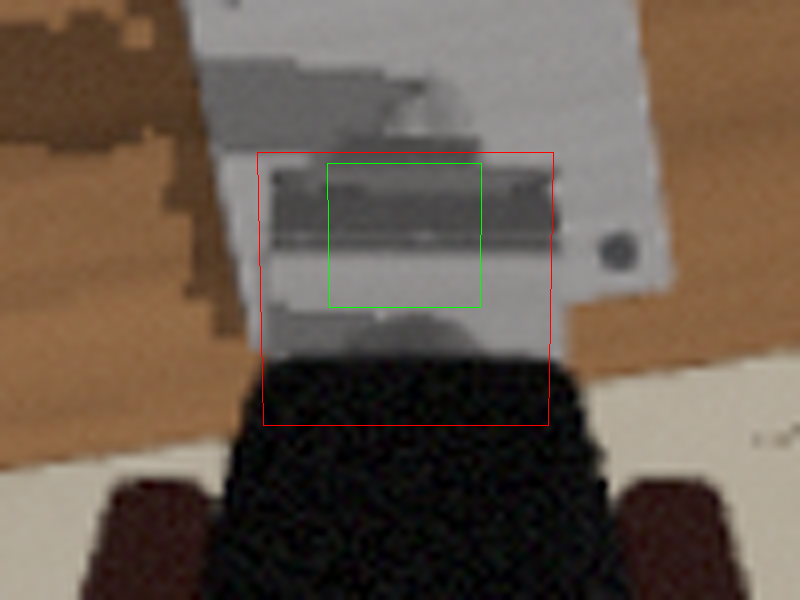

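The socket's lower near edge shows at crop row ~172, columns 270–558. The red prediction is row 155, columns 258–553. So the socket sits about 1.5 mm further along -x of the tool and 0.9 mm along +y. The head's columns (325–480) match the green prediction. I'll correct and descend partway.

Request:
move_arm(
  steps=[
    [[0.07,-0.04,0.2],0,1],
    [[0,0,0.2],0,1],
    [[0,0,0.1],0,1],
    [[0,0,0.1],0,1],
    [[0,0,0.1],0,1],
    [[0,0,0],0,1],
    [[0,0,0],0,1],
  ],
)

```text
t: 15.05
ee_pos: [499.5, 193.1, 134.2]
orientation: [0.172, -3.136, 0.0]
ft_force: [-0.6, -0.7, -1.6]
width: 26.0
grasp_force: 30.0
```

```bash
python3 -c "
from h import *
delta(499,196,130)"
```

```text
tcp [499.5  193.13 134.24] yawx -173.72 F [-0.61 -0.66 -1.65] M [0.033 0.057 0.04 ] w 26.0 tilt [-4.e-04 -1.e-04 -1.e+00]
units [0.007 0.116 0.17 ] q6 -1.334
```

Request:
move_arm(
  steps=[
    [[0,0,0.08],0,1],
    [[0,0,0.08],0,1],
    [[0,0,0.04],0,1],
    [[0,0,0],0,1],
    [[0,0,0],0,1],
  ],
)

```text
t: 15.47
ee_pos: [499.6, 193.2, 129.4]
orientation: [-0.172, 3.137, 0.0]
ft_force: [0.5, -0.1, -1.7]
width: 26.3
grasp_force: 30.0
```

```bash
python3 -c "
from h import *
delta(497.2,195.6,126)"
```

```text
tcp [499.63 193.16 129.37] yawx -173.72 F [ 0.5  -0.1  -1.66] M [ 0.003 -0.066 -0.018] w 26.3 tilt [ 0.  0. -1.]
units [0.086 0.108 0.135] q6 -1.334
```

Request:
move_arm(
  steps=[
    [[0,0,0.08],0,1],
    [[0.03,0.03,0.04],0,1],
    [[0.03,0.03,0],0,1],
    [[0.03,0.03,0],0,1],
    [[0,0,0],0,1],
    [[0,0,0],0,1],
    [[0,0,0],0,1],
  ],
)

```text
t: 16.05
ee_pos: [497.4, 195.2, 126.6]
orientation: [-0.172, 3.136, 0.0]
ft_force: [2.1, -0.4, -0.7]
width: 26.2
grasp_force: 30.0
```

```bash
python3 -c "
from h import *
delta(496.8,195.6,122)"
```

```text
tcp [497.37 195.15 126.58] yawx -173.72 F [ 2.08 -0.4  -0.7 ] M [-0.172 -0.51  -0.016] w 26.2 tilt [ 6.e-04  1.e-04 -1.e+00]
units [0.021 0.02  0.183] q6 -1.329
```

Request:
move_arm(
  steps=[
    [[0.02,0.02,0.05],0,1],
    [[0,0,0.05],0,1],
    [[0,0,0.05],0,1],
    [[0,0,0],0,1],
    [[0,0,0],0,1],
    [[0,0,0],0,1],
  ],
)

```text
t: 16.55
ee_pos: [496.5, 195.6, 122.6]
orientation: [0.172, -3.137, 0.0]
ft_force: [1.9, -0.8, -0.5]
width: 26.0
grasp_force: 30.0
```

```bash
python3 -c "
from h import *
delta(496.8,195.6,121)"
```

```text
tcp [496.46 195.56 122.57] yawx -173.72 F [ 1.89 -0.84 -0.53] M [-0.16  -0.496 -0.026] w 26.0 tilt [-3.e-04 -0.e+00 -1.e+00]
units [-0.014  0.     0.063] q6 -1.327
```

Request:
move_arm(
  steps=[
    [[0,0,0.04],0,1],
    [[0,0,0.04],0,1],
    [[0,0,0],0,1],
    [[0,0,0],0,1],
    [[0,0,0],0,1],
  ],
)

```text
t: 16.97
ee_pos: [496.4, 195.5, 120.5]
orientation: [0.172, -3.137, 0.0]
ft_force: [2.2, -0.9, -1.3]
width: 25.8
grasp_force: 30.0
```

Run:
```python
from h import *
delta(496.8,195.6,120)
im,K,C,o=look("w7")
s=cams.get_image("scene");t=cams.get_image("top")
hole=np.array([497.7,196.3,35])
a=cv2.resize(im[150:250,250:390],(700,500)[:2] and (420,300),interpolation=cv2.INTER_CUBIC)
u,v=proj(s,hole+[0,0,50]);u,v=int(u),int(v);b=cv2.resize(s["image"][v-30:v+30,u-38:u+38],(380,300),interpolation=cv2.INTER_CUBIC)
sc=5
for col,p0 in(((255,0,0),hole),):
  for z in (0,131):
    q=proj(s,p0+[0,0,z]);cv2.circle(b,(int((q[0]-u+38.5)*sc),int((q[1]-v+30.5)*sc)),2,col,-1)
  q=wproj(K,C,hole)[0];cv2.circle(a,(int((q[0]-250+.5)*3),int((q[1]-150+.5)*3)),3,col,-1)
cv2.imwrite("pics/w7.png",np.hstack([a,b])[:,:,::-1])
```

```text
tcp [496.41 195.53 120.54] yawx -173.72 F [ 2.21 -0.93 -1.29] M [-0.139 -0.467 -0.029] w 25.8 tilt [-4.e-04 -1.e-04 -1.e+00]
units [-0.016  0.001  0.021] q6 -1.327
tcp [496.4 195.5 120.5] q6 -1.327
```

View pics/w7.png

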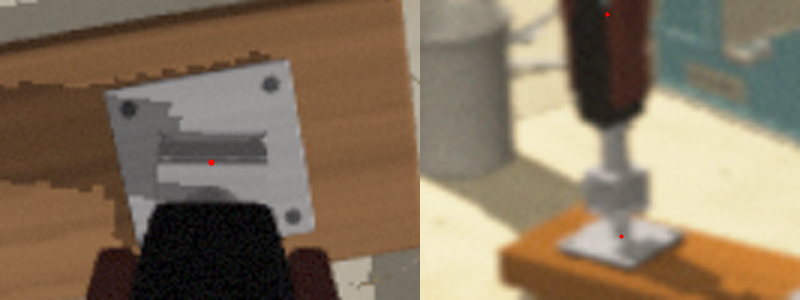

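The scene crop shows the driver upright over the screw, and the plate is still square. I'll press down gently until it makes contact.

Request:
move_arm(
  steps=[
    [[0,0,0.04],0,1],
    [[0,0,0],0,1],
    [[0,0,0.02],0,1],
    [[0,0,0],0,1],
    [[0,0,0],0,1],
  ],
)

```text
t: 17.53
ee_pos: [496.7, 195.7, 119.7]
orientation: [-0.172, 3.136, 0.0]
ft_force: [0.3, -0.9, 6.1]
width: 25.7
grasp_force: 30.0
```

```bash
python3 -c "
from h import *
delta(496.8,195.6,118)"
```

```text
tcp [496.73 195.71 119.74] yawx -173.72 F [ 0.26 -0.93  6.1 ] M [-0.179 -0.06  -0.013] w 25.7 tilt [ 4.e-04  3.e-04 -1.e+00]
units [-0.002 -0.005  0.07 ] q6 -1.327
```

Request:
move_arm(
  steps=[
    [[0.02,0.02,0],0,1],
    [[0,0,0],0,1],
    [[0,0,0],0,1],
    [[0,0,0],0,1],
    [[0,0,0],0,1],
    [[0,0,0],0.4,1],
    [[0,0,0],0.4,1],
    [[0,0,0],0.4,1],
    [[0,0,0],0.4,1],
    [[0,0,0],0,1],
    [[0,0,0],0,1],
  ],
)

```text
t: 18.45
ee_pos: [496.4, 196.3, 119.6]
orientation: [0.045, 3.14, 0.001]
ft_force: [1.8, 0.0, 5.5]
width: 25.9
grasp_force: 30.0
```

```bash
python3 -c "
from h import *
delta(496.8,195.6,118)"
```

```text
tcp [496.42 196.28 119.59] yawx 178.34 F [1.79 0.   5.49] M [ 0.029 -0.24   0.022] w 25.9 tilt [ 1.e-03  5.e-04 -1.e+00]
units [-0.016 -0.027  0.064] q6 -1.188
```

Request:
move_arm(
  steps=[
    [[0,0,0.004],0.5,1],
    [[0,0,0.004],0.5,1],
    [[0,0,0.004],0.5,1],
    [[0,0,0.004],0.5,1],
    [[0,0,0.004],0.5,1],
    [[0,0,0.004],0.5,1],
    [[0,0,0],0,1],
    [[0,0,0],0,1],
  ],
)

```text
t: 19.12
ee_pos: [496.6, 196.5, 119.0]
orientation: [0.455, 3.107, 0.002]
ft_force: [0.9, 0.7, 4.3]
width: 26.1
grasp_force: 30.0
```

```bash
python3 -c "
from h import *
delta(496.8,195.6,118)"
```

```text
tcp [496.6  196.51 119.05] yawx 163.33 F [0.87 0.74 4.25] M [ 0.236 -0.289  0.011] w 26.1 tilt [ 1.4e-03  9.0e-04 -1.0e+00]
units [-0.018 -0.033  0.042] q6 -0.926
```

Request:
move_arm(
  steps=[
    [[0,0,0.006],0.5,1],
    [[0,0,0.006],0.5,1],
    [[0,0,0.006],0.5,1],
    [[0,0,0.006],0.5,1],
    [[0,0,0.006],0.5,1],
    [[0,0,0.006],0.5,1],
    [[0,0,0],0,1],
    [[0,0,0],0,1],
  ],
)

```text
t: 19.78
ee_pos: [496.9, 196.7, 118.4]
orientation: [0.857, 3.021, 0.003]
ft_force: [0.7, 1.5, 6.4]
width: 26.3
grasp_force: 30.0
```

```bash
python3 -c "
from h import *
delta(496.8,195.6,118)
im,K,C,o=look('w8')
d=np.load('w7.npz')
# plate rotation numerically: refit ECC of ortho views, plate ring only
def pl(im,K,C):return cv2.cvtColor(ortho(im,K,C,497.7,196.3,35,24,5),cv2.COLOR_RGB2GRAY)
A=pl(d['im'],d['K'],d['C']);B=pl(im,K,C)
d2=np.load('w2.npz');A2=pl(d2['im'],d2['K'],d2['C'])
for n,I in(('w2',A2),('w7',A),('w8',B)):
    # nail heads: dark blobs at (+-20,+-20) in plate frame
    S=cv2.GaussianBlur(I,(0,0),4);out=[]
    for k in range(4):
        best=None
        for a in np.radians(np.arange(-15,25,.5)):
            ang=a+np.pi/4+k*np.pi/2; r=28.6*5
            pts=120-r*np.cos(ang),120-r*np.sin(ang)
            if min(pts)<0 or max(pts)>=240: continue
            v=int(S[int(pts[0]),int(pts[1])])
            if best is None or v<best[0]:best=(v,np.degrees(a).round(1))
        out.append(best)
    print(n,out)
"
```

```text
tcp [496.93 196.69 118.45] yawx 148.32 F [0.67 1.48 6.39] M [ 0.339 -0.31   0.012] w 26.3 tilt [ 0.0021  0.0013 -1.    ]
units [-0.019 -0.04   0.018] q6 -0.664
tcp [496.9 196.7 118.4] q6 -0.664
w2 [(85, np.float64(12.0)), (86, np.float64(12.0)), (66, np.float64(-11.0)), (62, np.float64(-10.0))]
w7 [(10, np.float64(-10.0)), (109, np.float64(-10.0)), (82, np.float64(-11.5)), (29, np.float64(12.0))]
w8 [(80, np.float64(12.0)), (81, np.float64(12.0)), (60, np.float64(12.0)), (8, np.float64(-12.0))]
```

Request:
move_arm(
  steps=[
    [[0,0,0.003],0.5,1],
    [[0,0,0.003],0.5,1],
    [[0,0,0.003],0.5,1],
    [[0,0,0.003],0.5,1],
    [[0,0,0.003],0.5,1],
    [[0,0,0.003],0.5,1],
    [[0,0,0.003],0.5,1],
    [[0,0,0.003],0.5,1],
    [[0,0,0],0,1],
    [[0,0,0],0,1],
  ],
)

```text
t: 20.67
ee_pos: [497.0, 196.7, 117.8]
orientation: [1.369, 2.826, 0.003]
ft_force: [1.3, 1.4, 6.1]
width: 26.1
grasp_force: 30.0
```

```bash
cat > nails.py <<'E'
from h import *
def nails(f):
    d=np.load(f+'.npz');I=cv2.cvtColor(ortho(d['im'],d['K'],d['C'],497.7,196.3,35,36,5),cv2.COLOR_RGB2GRAY).astype(np.float32)
    S=cv2.GaussianBlur(I,(0,0),14)-cv2.GaussianBlur(I,(0,0),6);out=[]
    for k in range(4):
        c=[]
        for r in np.arange(27,30.1,.5):
            for a in np.arange(-14,24,.5):
                g=np.radians(a+45+90*k);c.append((float(S[int(180-5*r*np.cos(g)),int(180-5*r*np.sin(g))]),float(a),float(r)))
        out.append(tuple(np.round(max(c),1)))
    print(f,[tuple(map(float,x)) for x in out])
E
python3 -c "
from nails import *
delta(496.8,195.6,118);look('w9')
for f in('w2','w3','w7','w8','w9'):nails(f)
"
```

```text
tcp [497.03 196.7  117.8 ] yawx 128.32 F [1.33 1.4  6.06] M [ 0.315 -0.393 -0.024] w 26.1 tilt [ 0.0023  0.0013 -1.    ]
units [-0.029 -0.034 -0.008] q6 -0.315
tcp [497.  196.7 117.8] q6 -0.315
w2 [(35.9, 15.0, 28.5), (35.6, 15.0, 28.0), (33.7, 16.0, 28.0), (20.4, -6.5, 30.0)]
w3 [(37.5, 16.0, 28.0), (37.4, 16.0, 28.5), (32.6, 15.0, 28.5), (35.2, 15.0, 28.0)]
w7 [(34.2, 16.5, 29.0), (38.9, 16.0, 28.0), (32.0, 16.5, 28.0), (20.2, -6.0, 30.0)]
w8 [(37.7, 14.5, 28.5), (37.1, 14.5, 28.0), (26.5, 15.0, 28.0), (2.6, -10.5, 30.0)]
w9 [(38.1, 14.0, 28.0), (38.1, 14.5, 28.0), (27.1, 15.0, 28.5), (1.4, 18.5, 27.0)]
```

The nail tracker gives the plate twist as about 1.5°, so the screw is still turning freely. Continue in smaller blocks.

Request:
move_arm(
  steps=[
    [[0,0,0.003],0.4,1],
    [[0,0,0.003],0.4,1],
    [[0,0,0.003],0.4,1],
    [[0,0,0.003],0.4,1],
    [[0,0,0],0,1],
    [[0,0,0],0,1],
  ],
)

```text
t: 21.22
ee_pos: [497.2, 196.6, 117.6]
orientation: [1.562, 2.724, 0.004]
ft_force: [2.3, 0.8, 7.6]
width: 25.9
grasp_force: 30.0
```

```bash
python3 -c "
from nails import *
delta(496.8,195.6,118);look('w10');nails('w10')
"
```

```text
tcp [497.17 196.6  117.63] yawx 120.34 F [2.27 0.76 7.6 ] M [ 0.01  -0.451  0.04 ] w 25.9 tilt [ 0.0026  0.0011 -1.    ]
units [-0.027 -0.033 -0.015] q6 -0.176
tcp [497.2 196.6 117.6] q6 -0.176
w10 [(36.9, 11.5, 28.5), (37.3, 12.0, 28.0), (30.7, 11.0, 28.5), (17.6, 23.5, 28.5)]
```

The plate is at 11.5°, a twist of about 4°, so the screw is tight. 6° more brings the twist to about 10°.

Request:
move_arm(
  steps=[
    [[0,0,-0.01],0.3,1],
    [[0,0,0],0.3,1],
    [[0,0,0],0.3,1],
    [[0,0,0],0.2,1],
    [[0,0,0],0,1],
    [[0,0,0],0,1],
    [[0,0,0],0,1],
  ],
)

```text
t: 21.85
ee_pos: [497.1, 196.3, 117.7]
orientation: [1.69, 2.646, 0.003]
ft_force: [2.8, -1.1, 6.5]
width: 25.9
grasp_force: 30.0
```

```bash
python3 -c "
from nails import *
delta(496.8,195.6,118);look('w11');nails('w11')
"
```

```text
tcp [497.07 196.25 117.7 ] yawx 114.86 F [ 2.83 -1.07  6.52] M [-0.286 -0.505  0.128] w 25.9 tilt [ 2.3e-03  5.0e-04 -1.0e+00]
units [-0.019 -0.021 -0.012] q6 -0.08
tcp [497.1 196.3 117.7] q6 -0.08
w11 [(37.5, 10.0, 28.0), (37.0, 10.5, 28.0), (31.3, 10.0, 28.5), (18.0, 18.5, 27.0)]
```

Request:
move_arm(
  steps=[
    [[0,0,0],0.3,1],
    [[0,0,0],0.3,1],
    [[0,0,0],0.2,1],
    [[0,0,0],0,1],
    [[0,0,0],0,1],
    [[0,0,0],0,1],
  ],
)

```text
t: 22.4
ee_pos: [497.0, 196.1, 117.7]
orientation: [1.781, 2.586, 0.002]
ft_force: [2.0, -1.7, 7.0]
width: 25.6
grasp_force: 30.0
```

```bash
python3 -c "
from nails import *
delta(496.8,195.6,118);look('w12');nails('w12')
"
```

```text
tcp [496.96 196.08 117.7 ] yawx 110.87 F [ 1.97 -1.7   7.01] M [-0.51  -0.51   0.053] w 25.6 tilt [ 2.1e-03  2.0e-04 -1.0e+00]
units [-0.016 -0.013 -0.012] q6 -0.01
tcp [497.  196.1 117.7] q6 -0.01
w12 [(37.1, 10.0, 28.0), (37.5, 10.5, 28.0), (29.2, 10.0, 29.0), (20.0, 14.0, 27.0)]
```

Request:
move_arm(
  steps=[
    [[0,0,0],0.3,1],
    [[0,0,0],0.3,1],
    [[0,0,0],0.2,1],
    [[0,0,0],0,1],
    [[0,0,0],0,1],
    [[0,0,0],0,1],
  ],
)

```text
t: 22.95
ee_pos: [496.9, 196.0, 117.7]
orientation: [1.871, 2.522, 0.002]
ft_force: [1.5, -0.7, 6.7]
width: 25.9
grasp_force: 30.0
```

```bash
python3 -c "
from nails import *
delta(496.8,195.6,118);look('w13');nails('w13')
"
```

```text
tcp [496.95 196.04 117.69] yawx 106.88 F [ 1.49 -0.74  6.68] M [-0.509 -0.443  0.092] w 25.9 tilt [ 2.e-03  1.e-04 -1.e+00]
units [-0.015 -0.011 -0.012] q6 0.06
tcp [496.9 196.  117.7] q6 0.06
w13 [(37.4, 7.5, 28.0), (37.4, 8.0, 28.0), (23.0, 8.0, 28.5), (23.2, 9.5, 27.0)]
```

Request:
move_arm(
  steps=[
    [[0,0,0],0.3,1],
    [[0,0,0],0.2,1],
    [[0,0,0],0,1],
    [[0,0,0],0,1],
    [[0,0,0],0,1],
  ],
)

```text
t: 23.42
ee_pos: [496.9, 196.1, 117.7]
orientation: [1.925, 2.481, 0.002]
ft_force: [2.7, -1.7, 6.1]
width: 26.0
grasp_force: 30.0
```

```bash
python3 -c "
from nails import *
delta(496.8,195.6,118);look('w14');nails('w14')
"
```

```text
tcp [496.95 196.06 117.67] yawx 104.38 F [ 2.7  -1.67  6.15] M [-0.505 -0.535  0.133] w 26.0 tilt [ 2.e-03  1.e-04 -1.e+00]
units [-0.017 -0.01  -0.013] q6 0.103
tcp [496.9 196.1 117.7] q6 0.103
w14 [(37.2, 5.5, 28.0), (37.4, 6.5, 28.0), (20.0, 5.5, 28.5), (24.6, 23.5, 30.0)]
```

The plate now follows one-to-one, at a twist of 9.8°, so it's tight. I'll turn back about 18° to release it and centre the play, then lift.

Request:
move_arm(
  steps=[
    [[0,0,0],-0.6,1],
    [[0,0,0],-0.6,1],
    [[0,0,0],-0.6,1],
    [[0,0,0],-0.6,1],
    [[0,0,0],-0.6,1],
    [[0,0,0],-0.6,1],
    [[0,0,0],0,1],
    [[0,0,-0.1],0,1],
    [[0,0,0],0,1],
    [[0,0,0],0,1],
  ],
)

```text
t: 24.3
ee_pos: [495.8, 196.0, 119.3]
orientation: [-1.516, -2.751, 0.0]
ft_force: [0.3, -0.3, 0.4]
width: 25.6
grasp_force: 30.0
```

```bash
python3 -c "
from nails import *
delta(497.3,196.3,118);look('w15');nails('w15')
"
```

```text
tcp [495.79 196.03 119.28] yawx 122.3 F [ 0.31 -0.35  0.38] M [ 0.029 -0.342  0.048] w 25.6 tilt [-4.e-04  0.e+00 -1.e+00]
units [-0.023  0.057  0.051] q6 -0.21
tcp [495.8 196.  119.3] q6 -0.21
w15 [(37.8, 14.5, 28.5), (38.2, 15.0, 28.0), (24.9, 15.0, 28.5), (19.4, 23.5, 27.0)]
```

Request:
move_arm(
  steps=[
    [[-0.02,0.05,0],0,1],
    [[0,0,0],0,1],
    [[0,0,-0.1],0,1],
    [[0,0,-0.2],0,1],
    [[0,0,-0.3],0,1],
    [[0,0,-0.4],0,1],
    [[0,0,-0.5],0,1],
    [[0,0,-1],0,1],
    [[0,0,-1],0,1],
    [[0,0,-0.9],0,1],
    [[0,0,0],0,1],
    [[0,0,0],0,1],
  ],
)

```text
t: 25.35
ee_pos: [498.1, 196.5, 231.3]
orientation: [1.515, 2.749, 0.005]
ft_force: [0.6, 0.0, -1.2]
width: 26.0
grasp_force: 30.0
```

Run:
```python
from nails import *
delta(497.3,196.3,118);look('w16')
s=cams.get_image("scene")
# head position: cut-out of screw in scene and top; and wrist
for c in("scene","top","wrist"):
    if c!="scene":cams.get_image(c)
    for th in("screw","screw_head"):print(c,th,[(round(b["p"],2),np.round(b["rect"],1).tolist()) for b in cams.boxes_of(c,th)[:3]])
print("square head top in scene",proj(s,[497.7,196.3,70]),"base",proj(s,[497.7,196.3,35]))
d=np.load('w16.npz');print("wrist head top",wproj(d['K'],d['C'],[[497.7,196.3,70],[497.7,196.3,35]]).round(1))
```

```text
tcp [498.1  196.53 231.34] yawx 122.28 F [ 0.56  0.04 -1.2 ] M [-0.077  0.064  0.04 ] w 26.0 tilt [ 0.0036  0.0013 -1.    ]
units [ 0.013 -0.049  4.533] q6 -0.21
tcp [498.1 196.5 231.3] q6 -0.21
scene screw []
scene screw_head [(0.46, [277.4, 189.9, 8.1, 11.4]), (0.37, [280.1, 190.6, 20.2, 19.8])]
top screw []
top screw_head [(0.21, [414.8, 172.8, 26.4, 21.7])]
wrist screw [(0.76, [321.6, 180.2, 18.9, 15.4])]
wrist screw_head [(0.77, [322.6, 180.8, 7.5, 19.4]), (0.52, [321.7, 171.2, 54.4, 48.7])]
square head top in scene [279.08463948 183.38677604] base [279.82862472 194.87472925]
wrist head top [[319.1 180.1]
 [319.1 172.6]]
```

The head stays centred over the plate in the wrist picture: box centres are both at column 321.7, and the row gap fits an upright screw. Next I'll return the driver, turning back to the stand's yaw first.

Request:
move_arm(
  steps=[
    [[0,0,0],-1,1],
    [[0,0,0],-1,1],
    [[0,0,0],-1,1],
    [[0,0,0],-1,1],
    [[0,0,0],-1,1],
    [[0,0,0],-1,1],
    [[0,0,0],-1,1],
    [[0,0,0],-1,1],
    [[0,0,0],-1,1],
    [[0,0,0],-1,1],
    [[0,0,0],-0.34,1],
    [[0,0,0],0,1],
    [[0,0,0],0,1],
  ],
)

```text
t: 26.93
ee_pos: [497.3, 196.2, 229.4]
orientation: [-0.167, -3.137, 0.0]
ft_force: [-0.5, -0.1, -2.1]
width: 25.6
grasp_force: 30.0
```

```bash
python3 -c "
from h import *
delta(524.8,-202.9,230)"
```

```text
tcp [497.27 196.23 229.4 ] yawx 173.91 F [-0.45 -0.14 -2.14] M [ 0.061 -0.052  0.028] w 25.6 tilt [-2.e-04 -1.e-04 -1.e+00]
units [ -2.79  -15.758  -0.023] q6 -1.111
```

Request:
move_arm(
  steps=[
    [[-0.15,-0.8,0],0,1],
    [[-0.15,-0.85,0],0,1],
    [[-0.16,-0.9,0],0,1],
    [[-0.16,-0.9,0],0,1],
    [[-0.16,-0.9,0],0,1],
    [[-0.16,-0.9,0],0,1],
    [[-0.16,-0.9,0],0,1],
    [[-0.16,-0.9,0],0,1],
    [[-0.16,-0.9,0],0,1],
    [[-0.16,-0.9,0],0,1],
    [[-0.16,-0.9,0],0,1],
    [[-0.16,-0.9,0],0,1],
    [[-0.16,-0.9,0],0,1],
    [[-0.16,-0.9,0],0,1],
    [[-0.15,-0.9,0],0,1],
    [[-0.15,-0.9,0],0,1],
    [[-0.15,-0.9,0],0,1],
    [[-0.12,-0.61,0],0,1],
    [[0,0,0],0,1],
    [[0,0,0],0,1],
  ],
)

```text
t: 28.6
ee_pos: [525.2, -203.2, 229.3]
orientation: [-0.168, -3.137, -0.001]
ft_force: [0.1, 0.4, -1.9]
width: 26.1
grasp_force: 30.0
```

```bash
python3 -c "
from h import *
delta(524.8,-202.9,79.5)"
```

```text
tcp [ 525.23 -203.19  229.3 ] yawx 173.85 F [ 0.12  0.37 -1.94] M [ 0.016 -0.009  0.024] w 26.1 tilt [-3.e-04  5.e-04 -1.e+00]
units [0.016 0.007 5.992] q6 -1.854
```

Request:
move_arm(
  steps=[
    [[0.01,0,0.8],0,1],
    [[0,0,1],0,1],
    [[0,0,1],0,1],
    [[0,0,1],0,1],
    [[0,0,0.4],0,1],
    [[0,0,0.2],0,1],
    [[0,0,0.2],0,1],
    [[0,0,0.1],0,1],
    [[0,0,0],0,1],
    [[0,0,0],0,1],
  ],
)

```text
t: 29.43
ee_pos: [525.8, -203.0, 113.0]
orientation: [0.165, 3.136, -0.001]
ft_force: [0.4, 0.5, -1.9]
width: 25.9
grasp_force: 30.0
```

```bash
python3 -c "
from h import *
delta(524.8,-202.9,79.5)"
```

```text
tcp [ 525.77 -203.02  112.99] yawx 173.98 F [ 0.36  0.46 -1.85] M [ 0.02   0.022 -0.006] w 25.9 tilt [ 1.5e-03 -6.0e-04 -1.0e+00]
units [4.10e-02 1.00e-03 1.34e+00] q6 -1.855
```

Request:
move_arm(
  steps=[
    [[0.02,0,0.2],0,1],
    [[0,0,0.3],0,1],
    [[0,0,0.3],0,1],
    [[0,0,0.2],0,1],
    [[0,0,0.15],0,1],
    [[0,0,0.1],0,1],
    [[0,0,0.03],0,1],
    [[0,0,0],0,1],
    [[0,0,0],0,1],
  ],
)

```text
t: 30.18
ee_pos: [524.8, -202.9, 80.1]
orientation: [0.165, 3.137, -0.0]
ft_force: [-0.6, -0.8, -2.0]
width: 26.0
grasp_force: 30.0
```

```bash
python3 -c "
from h import *
delta(525,-202.9,79)"
```

```text
tcp [ 524.76 -202.87   80.12] yawx 173.98 F [-0.64 -0.79 -2.02] M [ 0.028  0.056 -0.027] w 26.0 tilt [ 2.e-04 -1.e-04 -1.e+00]
units [-0.01  -0.     0.045] q6 -1.856
```

Still hanging about 1 mm up. Lower it in fine steps, checking the force before release.

Request:
move_arm(
  steps=[
    [[0,0,0.03],0,1],
    [[0,0,0.02],0,1],
    [[0,0,0],0,1],
    [[0,0,0],0,1],
  ],
)

```text
t: 30.52
ee_pos: [524.8, -202.9, 78.9]
orientation: [0.165, 3.137, -0.0]
ft_force: [-0.3, -0.6, -2.3]
width: 25.8
grasp_force: 30.0
```

Request:
move_arm(
  steps=[
    [[0,0,0.03],0,1],
    [[0,0,0],0,1],
    [[0,0,0.02],0,1],
    [[0,0,0],0,1],
    [[0,0,0],0,1],
  ],
)

```text
t: 30.93
ee_pos: [524.9, -202.9, 78.7]
orientation: [0.165, 3.137, -0.0]
ft_force: [-2.7, 1.1, 10.6]
width: 25.7
grasp_force: 30.0
```

It's on the floor of the well. Ease off, open, wait and retreat straight up.

Request:
move_arm(
  steps=[
    [[0,0,-0.03],0,1],
    [[0,0,0],0,1],
    [[0,0,0],0,0.6],
    [[0,0,0],0,0.3],
    [[0,0,0],0,0],
    [[0,0,0],0,0],
    [[0,0,0],0,0],
    [[0,0,0],0,0],
    [[0,0,0],0,0],
    [[0,0,0],0,0],
    [[0,0,-0.4],0,0],
    [[0,0,-0.8],0,0],
    [[0,0,-1],0,0],
    [[0,0,-1],0,0],
    [[0,0,-1],0,0],
    [[0,0,-1],0,0],
    [[0,0,-0.8],0,0],
    [[0,0,0],0,0],
    [[0,0,0],0,0],
    [[0,0,0],0,0],
  ],
)

```text
t: 32.6
ee_pos: [524.0, -202.5, 227.9]
orientation: [-0.165, -3.137, -0.0]
ft_force: [-0.1, -0.0, 0.6]
width: 87.5
grasp_force: 0.0
```

Run:
```python
from h import *
delta(525,-202.9,79);im,K,C,o=look("w17")
d5=np.load("w5.npz")
def dark(im,K,C):
    g=cv2.cvtColor(ortho(im,K,C,525,-202,126,30,6.6),cv2.COLOR_RGB2GRAY);m=(g<45).astype(np.uint8)
    n,l,s,c=cv2.connectedComponentsWithStats(m);k=1+np.argmax(s[1:,4]);pts=np.argwhere(l==k)[:,::-1].astype(np.int32)
    return s[k].tolist(),[np.round(x,1) for x in cv2.minAreaRect(pts)]
print("before",dark(d5["im"],d5["K"],d5["C"]));print("after",dark(im,K,C))
for c in("scene","top"):
    s=cams.get_image(c)
    for th in("driver","stand","tin","tape","spice_jar","teaspoon","bowl","tumbler"):
        print(c,th,[(round(b["p"],2),np.round(b["rect"],0).tolist()) for b in cams.boxes_of(c,th)[:3]])
```

```text
tcp [ 524.04 -202.55  227.86] yawx 173.98 F [-0.08 -0.02  0.62] M [ 0.062  0.023 -0.01 ] w 87.5 tilt [-7.e-04  3.e-04 -1.e+00]
units [-0.044 -0.011  5.954] q6 -1.856
tcp [ 524.  -202.5  227.9] q6 -1.856
before ([93, 95, 190, 300, 46155], [array([185.6, 244.8]), array([174.3, 292.5]), np.float64(5.5)])
after ([102, 93, 184, 299, 46093], [array([194.4, 242.5]), array([174.9, 290.2]), np.float64(5.9)])
scene driver [(0.88, [438.0, 255.0, 14.0, 40.0]), (0.74, [364.0, 265.0, 12.0, 40.0]), (0.71, [400.0, 228.0, 22.0, 40.0])]
scene stand [(0.82, [395.0, 253.0, 52.0, 34.0])]
scene tin [(0.87, [398.0, 203.0, 29.0, 30.0])]
scene tape [(0.92, [359.0, 190.0, 37.0, 21.0])]
scene spice_jar [(0.88, [426.0, 217.0, 24.0, 43.0])]
scene teaspoon [(0.44, [359.0, 244.0, 44.0, 26.0])]
scene bowl [(0.87, [215.0, 190.0, 30.0, 25.0])]
scene tumbler [(0.98, [244.0, 167.0, 25.0, 40.0])]
top driver [(0.47, [423.0, 228.0, 16.0, 2.0]), (0.22, [413.0, 173.0, 26.0, 23.0])]
top stand [(0.83, [417.0, 223.0, 31.0, 28.0]), (0.33, [383.0, 231.0, 9.0, 50.0])]
top tin [(0.6, [370.0, 163.0, 24.0, 36.0])]
top tape [(0.74, [308.0, 152.0, 33.0, 37.0])]
top spice_jar [(0.67, [414.0, 172.0, 26.0, 23.0])]
top teaspoon [(0.6, [384.0, 231.0, 9.0, 49.0])]
top bowl [(0.62, [194.0, 268.0, 35.0, 35.0])]
top tumbler [(0.98, [182.0, 214.0, 37.0, 29.0])]
```

The driver is back to within about 1.3 mm of its starting pose and upright, and the bystanders' boxes haven't moved. Handing in.

```bash
python3 -c "
from workcell import ctrl
print(ctrl.close_job())"
```

```text
the job is handed in; nothing more can be done
None
```

The job is handed in, but no verdict came back: the screw was squared and turned tight with the plate twisted about 10°, the driver is back upright in its stand, and the bystanders are unmoved. The screw's final squareness was only checked roughly, from the wrist camera.

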